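# Put the kettle on and set the heat

### The arm

A 7-joint arm with a two-finger parallel gripper is mounted at the origin on the work surface. World frame = base frame: x ahead of the robot, y to its left, z up, the work surface at z = 0. Lengths are in m, angles in rad, forces in N, time in s.
With the tool pointing down it reaches from about 0.4 to 0.875 m from the base axis. Payload 19.3 kg.
Tool frame: the origin (TCP) lies midway between the tips of the shut fingers; the grasp point (between the pads) lies bot.tcp_to_grasp behind it (bot.tcp_to_grasp is the distance from the TCP to the grasp point, in m); z points along the fingers, y is the line along which they close (so a half turn about z gives the same grasp; the last joint's range is limited). The gripper opens to 85 mm and grips with 20 to 120 N. Pads are 22 mm wide; open, the fingers measure 114 mm over their backs; the gripper's body (76 mm by 85 mm) begins 54 mm behind the grasp point. The pads swing forward as they close: fully open they stand 13 mm farther back than shut.
Start: joints at [-1.343, 0.521, -0.036, 1.599, 0.021, 1.021, -0.113], TCP at [0.183, 0.597, 0.231] pointing down, gripper open.
Joint ranges: [-2.91, 2.91], [-0.3, 2.13], [-1.5, 1.42], [0.17, 2.43], [-1.26, 4.41], [0.16, 1.93], [-2.52, 2.52]. Speed limits (rad/s): [1.89, 1.89, 2.39, 2.39, 3.01, 3.01, 3.01].

### API

Orientations are given as [roll, pitch, yaw] about the fixed x, y, z axes, in that order (R = Rz(yaw) Ry(pitch) Rx(roll)).
In Python, from workcell import observe, imaging, bot gives the robot as it stands.
- The arm moves only by the tool send_rows, never from a script. Its argument "plan" is text: rows parted by semicolons, each of 7 numbers parted by spaces: the shift along the tool's x, y, z in m, then the turn, a rotation vector about the tool's x, y, z in degrees, then the finger opening in m, from 0 to 0.0854. In form: dx dy dz rx ry rz claw; .... A call has 1 to 10 rows; each row is the pose to reach, as a shift and turn from the pose commanded when the call began, along the tool's axes at that moment; what a row does not reach only later rows make up. A row lasts 1/12 s, in which the tool goes at most 41.7 mm and 7.16 degrees, less where a joint would pass 70% of its speed; a pose out of reach is approached as far as the arm can. A call with a gripper value outside its range is refused whole. The fingers move at their own pace and stop on an object; "grip_force" is the grip in N (left out, the last holds). Time passes only in rows, so rows that repeat a pose let the fingers close. It gives the time, the measured TCP pose, the force, the opening and the grip force at its end, in the units of the state.
- observe(): the state, without advancing time (a new reading comes with each control period).
- imaging.grab_frame(name): name is "scene" or "top" or "wrist"; returns a dict with "color" (480x640x3 uint8, red, green, blue), "fx", "fy", "cx", "cy" (pixels), "dist_coeffs" ([k1, k2, p1, p2, k3] as OpenCV has them; the pictures are not rectified), "eye" and "orientation" of the camera in the world; the wrist camera has in their place "tool_from_camera" (4x4, takes a point from camera to tool coordinates, whose origin is the TCP and whose axes are the flange's). Camera axes: x right, y down, z forward; pixel columns grow to the right and rows downward; lengths in m; the calibration is good to about 2 mm. A picture is of the moment at which its call begins: read the wrist's pose just before it. There is no depth.
- bot.job_done(): hands the job in; it is judged then, once.
The state is a dict: "clock": time; "qpos": joint angles; "qd": joint speeds; "joint_efforts": joint torques, N m; "position": TCP position; "tool_rot": TCP orientation; "force": force on the tool from outside, world axes, zero at the start; "moment": the same for the moment, N m; "grip_width": finger opening in m; "finger_force": force on a finger pad.
Only numpy, scipy, OpenCV 4.12 (cv2) and the standard library are available. Lean on these libraries where they do the work, as an engineer would, in place of code of your own. Each camera call takes 0.05 s, during which the arm holds its last target. There are 200 camera calls.

### The job

Pick up the kettle by its handle, set it down gently in the middle of the round plate on top of the hot plate unit and let go of it; then slide the black heat grip on the unit's sloped front panel along its track until it is in line with the small metal marker clip, and let go. Do not shift the marker clip, and leave the canister, the jug and the bowl where they are.

Things in the scene. Friction and masses are not known exactly. Their poses are not given: they have to be found in the camera images.
- warmer: Fixed steel counter-top hot plate unit, 256 mm deep (x -126 to +130), plus a panel foot reaching to x = -174; 270 mm wide (y), top at z = 137 mm. Origin: centre of its underside, at counter height; +x is its back, -x its front, which looks to the robot's near right; +y runs along the slider track. Its low front is a control panel under a canopy, so the grip must be approached tilted, along the panel's normal.
- track (a point): Middle of the slider track on the panel surface, at (-115, 0, 45) mm in the unit's frame. The panel rises towards the unit's back at 38 degrees from horizontal; its outward normal is (-sin 38, 0, cos 38) in the unit's frame. Axes of this point as the unit's.
- canopy (a point): Middle of the canopy's upper front edge, at (-126, 0, 137) mm in the unit's frame. The canopy overhangs the panel; its front face goes down from here to z = 109. 6 mm behind this edge an 8 mm round gallery rail, 250 mm long, runs along y, its top at z = 163: the kettle must be lifted over it.
- plate (a point): Centre of the upper face of the round dark cooking plate (170 mm across, 4 mm proud of the unit's top), at (30, 0, 141) mm in the unit's frame.
- heat (a joint): Position of the black slider grip along its track in m: 0 at the -y end of the unit, 0.14 at the +y end (the middle of the track is 0.07). It stays where it is left; moving it takes about 3 N.
- heat_top (a point): Middle of the outer end of the slider grip. The grip is a black bar standing square out of the panel: 60 mm tall along the panel's normal, 18 mm thick along the track (y), 36 mm wide up the slope, with a white line on its end. This point's axes: x up the slope, y along the track (the unit's y), z out of the panel.
- marker (a joint): Position of the marker clip along the same scale in m: heat equal to marker means that grip and clip are in line. The clip is stiff and must not be moved.
- marker_mid (a point): Middle of the outer end of the marker clip, an aluminium tab standing square out of the panel, 32 mm tall along the panel's normal, 10 mm wide along the track and 16 mm up the slope, on the panel below the grip's track (centred 45 mm down the slope from the track's middle line). Axes as for heat_top.
- kettle: Steel kettle with an overhead handle, 0.55 to 0.9 kg. Origin: centre of its underside; z up; +x towards the spout. Base about 154 mm across, body 88 mm high (lid knob to 95 mm), spout reaching to 100 mm from the centre at height 90 mm; overall height 159 mm.
- handle (a point): Middle of the kettle's handle bar, 150 mm above its underside, on its axis. The bar is black, runs along the kettle's x, 112 mm long (about 100 mm free between the posts), 18 mm thick (y) and 18 mm high (z), with 45 mm of free space below it.
- canister: Bystander: aluminium canister with a black lid, 100 mm across, 145 mm high; origin at the centre of its underside. Its place may be exchanged with the kettle's.
- jug: Bystander: steel milk jug, 76 mm across, 100 mm high, handle to its +y; origin at the centre of its underside.
- bowl: Bystander: white bowl, 130 mm across, 55 mm high; origin at the centre of its underside.

How it is judged:
By the outcome, as a careful person would: the job done as asked, in the order asked, and still so for the second after the job is handed in, with the robot touching nothing.
It also fails if it takes over 54 s, if anything falls off the work surface, if the arm or the gripper's body presses on something with over 40 N, if the wrist force passes 120 N, or if a joint passes its speed limit or range.

## Working session

There is one attempt and no reset: what is moved stays moved. The work goes in short steps, Python scripts to look and compute and a tool call to move; the robot and the scene stay as the last step left them, time stands still between calls to the robot, and variables do not carry over. Pictures are saved under pics/ and viewed, at most 10 in all, crops included, and the job is handed in when it is done.

Besides the shell and the picture viewer there is one more tool, called after "Request:" as a command line: name --argument value ..., lists and objects as JSON in quotes. send_rows: Moves the arm, as the interface text tells. Its arguments: {"type":"object","properties":{"plan":{"type":"string"},"grip_force":{"type":"number"}},"required":["plan"]}

```bash
ls; mkdir -p pics; python3 - <<'E'
from workcell import observe, imaging, bot
import cv2,numpy as np
s=observe();print(s, bot.tcp_to_grasp,[a for a in dir(bot) if a[0]!='_'])
for n in("scene","top"):
    f=imaging.grab_frame(n);cv2.imwrite(f"pics/{n}0.png",f["color"][:,:,::-1]);print(n,{k:v for k,v in f.items() if k!="color"})
E
```

```text
pics
{'clock': 0.0, 'qpos': array([-1.34318252,  0.52200369, -0.0363263 ,  1.60001909,  0.02121878,
        1.0211367 , -0.11279999]), 'qd': array([-0.00055022,  0.00181554,  0.00162815, -0.0010589 , -0.00136102,
       -0.00048729,  0.00111965]), 'joint_efforts': array([ 7.54991197e-04, -9.27109909e+01,  1.98018260e+00, -3.69936669e+01,
        1.78427179e-02,  8.17448512e-03, -1.28004990e-05]), 'position': array([0.1833326 , 0.59713292, 0.23072823]), 'tool_rot': array([-3.14041588e+00,  1.02988559e-04,  2.84377801e+00]), 'force': array([0.31339044, 0.30052695, 0.02222291]), 'moment': array([ 0.02830313,  0.00759202, -0.01538921]), 'finger_force': 0.0, 'grip_width': 0.08537673744362136} 0.0187 ['IKError', 'job_done', 'tcp_to_grasp']
scene {'fx': 554.8209955351936, 'fy': 554.8209955351936, 'cx': 320.71017809913343, 'cy': 235.475245901373, 'dist_coeffs': array([-0.08426789,  0.        ,  0.        ,  0.        ,  0.        ]), 'eye': array([ 1.20333093, -0.01136703,  1.06262201]), 'orientation': array([-2.53477967, -0.00691977,  1.57819948])}
top {'fx': 505.4693014542295, 'fy': 505.4693014542295, 'cx': 323.8608387277996, 'cy': 239.06055935688602, 'dist_coeffs': array([-0.11034711,  0.        ,  0.        ,  0.        ,  0.        ]), 'eye': array([ 0.38309986, -0.00669002,  1.23766646]), 'orientation': array([-2.99750429,  0.00440929, -1.55435549])}
```

View pics/scene0.png

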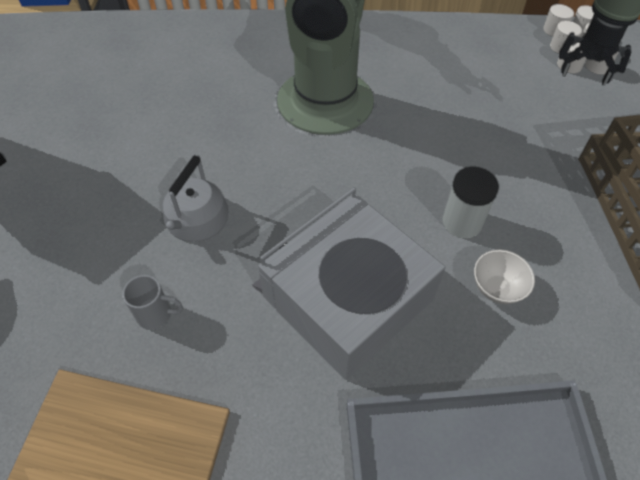

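View pics/top0.png

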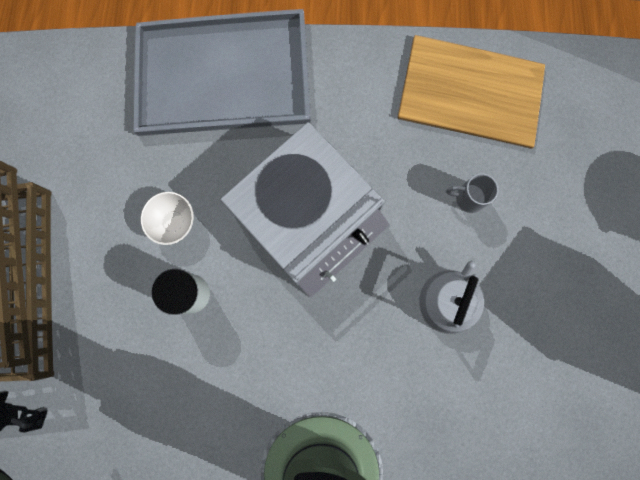

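The top view shows the plate at about (293,190), the handle bar at (466,300), the black grip at (361,236), the clip near (332,278), and the canister, bowl and jug at (175,291), (167,218) and (481,190). The scene view has the handle at (186,175) and the plate at (363,275). Next I'll measure these.

```bash
cat > h.py <<'E'
from workcell import observe, imaging, bot
import cv2,numpy as np
from scipy.spatial.transform import Rotation as R
def cam(f,s=None):
    K=np.array([[f["fx"],0,f["cx"]],[0,f["fy"],f["cy"]],[0,0,1]])
    if "eye" in f: return K,f["dist_coeffs"],R.from_euler('xyz',f["orientation"]).as_matrix(),np.array(f["eye"])
    T=np.array(f["tool_from_camera"]);Rt=R.from_euler('xyz',s["tool_rot"]).as_matrix()
    return K,f["dist_coeffs"],Rt@T[:3,:3],s["position"]+Rt@T[:3,3]
def rays(c,p):
    u=cv2.undistortPoints(np.array(p,float).reshape(-1,1,2),c[0],c[1]).reshape(-1,2)
    return np.c_[u,np.ones(len(u))]@c[2].T
def onplane(c,p,z,n=(0,0,1)):
    d=rays(c,p);n=np.array(n,float);return c[3]+d*((z-n@c[3])/(d@n))[:,None]
def proj(c,P):
    rv=cv2.Rodrigues(c[2].T)[0];return cv2.projectPoints(np.array(P,float).reshape(-1,1,3),rv,-c[2].T@c[3],c[0],c[1])[0].reshape(-1,2)
def tri(c1,p1,c2,p2):
    a=rays(c1,[p1])[0];b=rays(c2,[p2])[0];t=np.linalg.lstsq(np.c_[a,-b],c2[3]-c1[3],rcond=None)[0]
    A=c1[3]+a*t[0];B=c2[3]+b*t[1];return (A+B)/2,np.linalg.norm(A-B)
def blob(img,roi,lo,hi,k=1):
    x0,y0,x1,y1=roi;g=cv2.cvtColor(img,cv2.COLOR_RGB2GRAY);m=np.zeros_like(g);m[y0:y1,x0:x1]=cv2.inRange(g,lo,hi)[y0:y1,x0:x1]
    if k>1:m=cv2.morphologyEx(m,cv2.MORPH_OPEN,np.ones((k,k),np.uint8))
    cs=cv2.findContours(m,cv2.RETR_EXTERNAL,cv2.CHAIN_APPROX_NONE)[0];return max(cs,key=cv2.contourArea).reshape(-1,2)
def circ(P):
    A=np.c_[2*P[:,:2],np.ones(len(P))];s=np.linalg.lstsq(A,(P[:,:2]**2).sum(1),rcond=None)[0];return s[:2],np.sqrt(s[2]+s[0]**2+s[1]**2)
E
python3 - <<'E'
from h import *
ft=imaging.grab_frame("top");fs=imaging.grab_frame("scene");ct,cs=cam(ft),cam(fs)
for n,f,c,roi,rh in(("top",ft,ct,(248,148,338,232),(445,268,490,335)),("scene",fs,cs,(314,232,412,318),(160,150,205,200))):
    b=blob(f["color"],roi,0,85,5);print(n,"plate",len(b),circ(onplane(c,b,.141)))
    b=blob(f["color"],rh,0,45);P=onplane(c,b,.159);r=cv2.minAreaRect((P[:,:2]*1000).astype(np.float32))
    print("handle",cv2.contourArea(b),r,cv2.minAreaRect(b)[0])
g=ft["color"]
cr=cv2.resize(g[180:300,210:410],None,fx=4,fy=4,interpolation=cv2.INTER_CUBIC);cv2.imwrite("pics/crop1.png",cr[:,:,::-1])
E
```

```text
top plate 209 (array([0.6512305 , 0.07164441]), np.float64(0.08193451327725737))
handle 380.5 ((414.8175964355469, -298.12066650390625), (30.350744247436523, 109.31868743896484), 68.12206268310547) (462.49517822265625, 299.1197814941406)
scene plate 227 (array([0.65326249, 0.07216103]), np.float64(0.08297343174650205))
handle 266.0 ((418.7254333496094, -303.23101806640625), (18.745662689208984, 107.42964935302734), 68.75267028808594) (184.98207092285156, 174.26287841796875)
```

View pics/crop1.png

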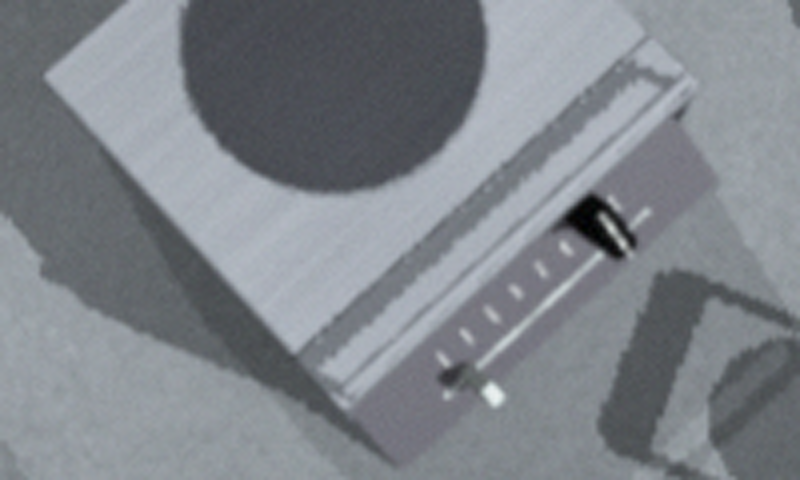

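The crop shows the grip's white line from (600,210) to (628,248), the bright clip end at (492,392), the slot from (650,211) to (447,397), and the top's corners at about (45,75) and (345,405). In full-frame pixels the grip is at (363.5,237) and the clip at (333,278).

```bash
cat >> h.py <<'E'
S,C=np.sin(np.radians(38)),np.cos(np.radians(38))
def unit(yaw,plate): 
    U=R.from_euler('z',yaw).as_matrix();return U,np.array([*plate,0])-U@[.03,0,0]
def onpanel(c,p,U,O,h):
    n=U@[-S,0,C];P0=O+U@[-.115,0,.045]+n*h
    return (onplane(c,p,n@P0,n)-O)@U
def rel(pos,yaw=None,Rt=None):
    s=observe();R0=R.from_euler('xyz',s["tool_rot"]);
    Rt=Rt if Rt is not None else (R.from_euler('xyz',[np.pi,0,yaw]) if yaw is not None else R0)
    return np.round(R0.inv().apply(np.array(pos)-s["position"]),4),np.round((R0.inv()*Rt).as_rotvec(degrees=True),2)
E
python3 - <<'E'
from h import *
ft=imaging.grab_frame("top");fs=imaging.grab_frame("scene");ct,cs=cam(ft),cam(fs)
full=lambda p:np.array(p)/4+[210,180]-.375
a=onplane(ct,full([(45,75),(345,405),(697,80)]),.137);d=a[0]-a[1];e=a[1]-a[2]
print("left edge",np.linalg.norm(d),np.degrees(np.arctan2(d[1],d[0])),"front",np.linalg.norm(e),np.degrees(np.arctan2(e[1],e[0]))-90)
g=cv2.cvtColor(ft["color"],cv2.COLOR_RGB2GRAY)
b=blob(ft["color"],(445,268,490,335),0,45,5);P=onplane(ct,b,.159);print("handle top",cv2.minAreaRect((P[:,:2]*1000).astype(np.float32)))
for px in((465.5,299.5),):print(tri(ct,px,cs,(185,174.3)))
for yaw in (np.arctan2(d[1],d[0]),np.arctan2(-e[0],e[1])):
    U,O=unit(yaw,(.6523,.0719));print(np.degrees(yaw),O)
    print("slot",onpanel(ct,full([(650,211),(447,397)]),U,O,0),"grip",onpanel(ct,full([(614,229)]),U,O,.06),"clip",onpanel(ct,full([(492,392)]),U,O,.032))
print("to wp",rel((.46,.1,.30)),rel((.418,-.302,.26),2.784))
E
```

```text
left edge 0.25054013999473373 43.61384800642056 front 0.2656518764063905 43.80278352638675
handle top ((414.8092041015625, -298.7842712402344), (29.11286163330078, 108.16419219970703), 68.12206268310547)
(array([ 0.41383494, -0.30577999,  0.15312421]), np.float64(0.0005313282253967888))
43.61384800642056 [0.63057985 0.05120616 0.        ]
slot [[-0.15308344 -0.08556851  0.01524596]
 [-0.15251746  0.08290083  0.01568815]] grip [[-0.15086582 -0.04956347  0.09311964]] clip [[-0.16985192  0.0623678   0.04275357]]
43.80278352638675 [0.6306482  0.05113465 0.        ]
slot [[-0.15335334 -0.08500133  0.01503509]
 [-0.15225427  0.08351     0.01589377]] grip [[-0.15102111 -0.04898572  0.09299832]] clip [[-0.1696516   0.0630352   0.04291008]]
to wp (array([-0.4104, -0.3943, -0.0687]), array([0., 0., 0.])) (array([-0.4882, -0.7909, -0.0285]), array([-0.02,  0.  ,  3.43]))
```

Request:
send_rows --plan "-0.41 -0.40 -0.07 0 0 0 0.085;-0.41 -0.40 -0.07 0 0 0 0.085;-0.41 -0.40 -0.07 0 0 0 0.085;-0.41 -0.40 -0.07 0 0 0 0.085;-0.41 -0.40 -0.07 0 0 0 0.085;-0.41 -0.40 -0.07 0 0 0 0.085;-0.41 -0.40 -0.07 0 0 0 0.085;-0.41 -0.40 -0.07 0 0 0 0.085;-0.41 -0.40 -0.07 0 0 0 0.085;-0.41 -0.40 -0.07 0 0 0 0.085"

```text
clock: 1.13
position: [0.3822, 0.2326, 0.2823]
tool_rot: [3.141, 0.0, 2.844]
force: [0.6, -0.0, -0.3]
grip_width: 0.0852
finger_force: 0.0
```

```bash
python3 -c "
from h import *
print(rel((.415,-.303,.27),2.78))"
```

```text
(array([-0.1885, -0.5024,  0.0121]), array([0.04, 0.01, 3.65]))
```

Request:
send_rows --plan "-0.188 -0.50 0.01 0 0 3.6 0.085;-0.188 -0.50 0.01 0 0 3.6 0.085;-0.188 -0.50 0.01 0 0 3.6 0.085;-0.188 -0.50 0.01 0 0 3.6 0.085;-0.188 -0.50 0.01 0 0 3.6 0.085;-0.188 -0.50 0.01 0 0 3.6 0.085;-0.188 -0.50 0.01 0 0 3.6 0.085;-0.188 -0.50 0.01 0 0 3.6 0.085;-0.188 -0.50 0.01 0 0 3.6 0.085;-0.188 -0.50 0.01 0 0 3.6 0.085"

```text
clock: 1.97
position: [0.407, -0.1834, 0.2743]
tool_rot: [3.141, 0.001, 2.781]
force: [2.0, 0.7, 0.7]
grip_width: 0.085
finger_force: 0.0
```

```bash
python3 -c "
from h import *
print(rel((.415,-.303,.27),2.78))"
```

```text
(array([-0.0496, -0.1091,  0.0044]), array([0.02, 0.05, 0.07]))
```

Request:
send_rows --plan "-0.05 -0.11 0 0 0 0 0.085;-0.05 -0.11 0 0 0 0 0.085;-0.05 -0.11 0 0 0 0 0.085;-0.05 -0.11 0 0 0 0 0.085;-0.05 -0.11 0 0 0 0 0.085;-0.05 -0.11 0 0 0 0 0.085"

```text
clock: 2.47
position: [0.4152, -0.3015, 0.2738]
tool_rot: [3.141, -0.001, 2.781]
force: [0.3, 0.5, 0.3]
grip_width: 0.0847
finger_force: 0.0
```

```bash
python3 - <<'E'
from h import *
s=observe();f=imaging.grab_frame("wrist");c=cam(f,s);print(s["position"],s["tool_rot"],f["tool_from_camera"])
cv2.imwrite("pics/w1.png",f["color"][:,:,::-1]);print(proj(c,[(.415,-.304,.159)]))
E
```

```text
[ 0.41519612 -0.30151911  0.27381371] [ 3.14134175e+00 -6.23449584e-04  2.78062336e+00] [[ 1.05453928e-03 -9.63565496e-01 -2.67470414e-01  6.77097366e-02]
 [ 9.99999424e-01  9.62347505e-04  4.75767854e-04  8.30906869e-04]
 [-2.01034003e-04 -2.67470761e-01  9.63565956e-01 -1.42710584e-01]
 [ 0.00000000e+00  0.00000000e+00  0.00000000e+00  1.00000000e+00]]
[[319.87328003 230.90159962]]
```

View pics/w1.png

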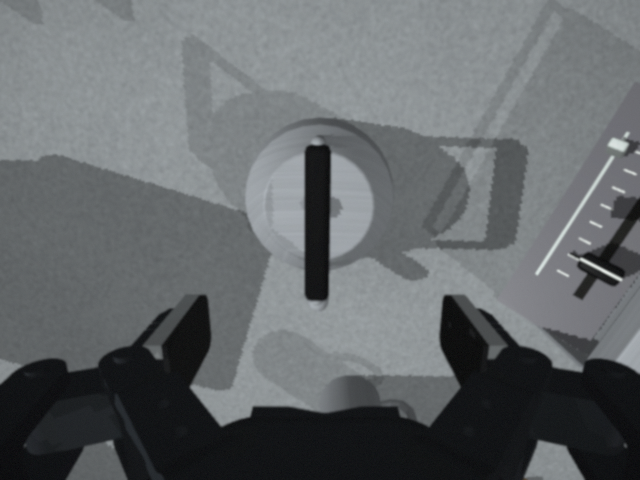

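The wrist view shows the bar at columns 306–329 and rows 145–300, parallel to tool x. The clip end is at (619,146) and the grip's white line runs from about (580,256) to (621,278).

```bash
python3 - <<'E'
from h import *
s=observe();f=imaging.grab_frame("wrist");c=cam(f,s)
b=blob(f["color"],(290,120,345,310),0,40,5);P=onplane(c,b,.159);r=cv2.minAreaRect((P[:,:2]*1000).astype(np.float32));print(r,cv2.minAreaRect(b))
h=np.array(r[0])/1000
U,O=unit(np.radians(43.7),(.6523,.0719))
print("grip",onpanel(c,[(600.5,267)],U,O,.06),"clip",onpanel(c,[(619,146)],U,O,.032))
print(rel((*h,.150-.0187+.001),2.781))
E
```

```text
((411.2601013183594, -304.5274963378906), (15.474133491516113, 106.97054290771484), 68.6697006225586) ((316.4999694824219, 221.99996948242188), (151.99996948242188, 22.999996185302734), 90.0)
grip [[-0.15156649 -0.04446195  0.09257222]] clip [[-0.16795004  0.06378191  0.04423948]]
(array([ 0.0027, -0.0051,  0.1418]), array([ 0.03, -0.  ,  0.08]))
```

Request:
send_rows --plan "0.002 -0.004 0.03 0 0 0 0.085;0.002 -0.004 0.06 0 0 0 0.085;0.002 -0.004 0.09 0 0 0 0.085;0.002 -0.004 0.115 0 0 0 0.085;0.002 -0.004 0.13 0 0 0 0.085;0.002 -0.004 0.14 0 0 0 0.085;0.002 -0.004 0.142 0 0 0 0.085;0.002 -0.004 0.142 0 0 0 0.085;0.002 -0.004 0.142 0 0 0 0;0.002 -0.004 0.142 0 0 0 0" --grip_force 70

```text
clock: 3.4
position: [0.4126, -0.305, 0.1331]
tool_rot: [-3.142, 0.002, 2.781]
force: [0.8, -0.3, 0.8]
grip_width: 0.0635
finger_force: 0.0
```

Request:
send_rows --plan "0 0 0 0 0 0 0;0 0 0 0 0 0 0;0 0 0 0 0 0 0;0 0 0 0 0 0 0;0 0 0 0 0 0 0;0 0 0 0 0 0 0;0 0 0 0 0 0 0;0 0 0 0 0 0 0"

```text
clock: 4.07
position: [0.4122, -0.3054, 0.1323]
tool_rot: [-3.141, 0.001, 2.781]
force: [-0.3, -5.1, 5.5]
grip_width: 0.0171
finger_force: 70.0
```

Request:
send_rows --plan "0 0 -0.008 0 0 0 0;0 0 -0.02 0 0 0 0;0 0 -0.045 0 0 0 0;0 0 -0.07 0 0 0 0;0 0 -0.1 0 0 0 0;0 0 -0.13 0 0 0 0;0 0 -0.16 0 0 0 0;0 0 -0.185 0 0 0 0;0 0 -0.2 0 0 0 0;0 0 -0.21 0 0 0 0"

```text
clock: 4.9
position: [0.4118, -0.3044, 0.3436]
tool_rot: [3.141, 0.0, 2.781]
force: [0.2, 0.7, -9.2]
grip_width: 0.017
finger_force: 69.5
```

```bash
python3 - <<'E'
from h import *
s=observe();print(s["force"],s["moment"],s["grip_width"],s["qpos"]);print(rel((.6523,.0719,.345)))
f=imaging.grab_frame("wrist");cv2.imwrite("pics/w2.png",f["color"][:,:,::-1])
b=blob(f["color"],(250,120,385,330),0,40,5);print(cv2.minAreaRect(b))
c=cam(f,s);z=s["position"][2]+.0187+.009
print(cv2.minAreaRect((onplane(c,b,z)[:,:2]*1000).astype(np.float32)))
E
```

```text
[ 0.18523457  0.74901084 -9.21071086] [-0.02458457 -0.16536146  0.00896611] 0.01695296721854597 [ 0.06594203  0.25863821  0.57227274  1.76220236 -0.15204387  1.16473818
  1.89391799]
(array([-0.0924,  0.4369, -0.0012]), array([0., 0., 0.]))
((325.0, 248.5), (161.0, 62.0), 90.0)
((384.11431884765625, -292.9516296386719), (20.42237091064453, 52.49857711791992), 69.39337158203125)
```

View pics/w2.png

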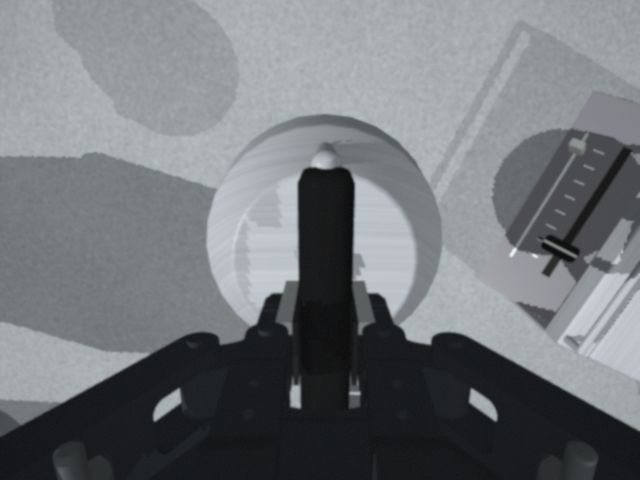

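The bar is held level. Its far end is at (326,168), with a post beyond it, and the body circle spans columns 207–441.

```bash
python3 - <<'E'
from h import *
s=observe();f=imaging.grab_frame("wrist");c=cam(f,s);R0=R.from_euler('xyz',s["tool_rot"])
print(s["force"],s["moment"])
z=s["position"][2]+.0187
for zz in(z+.009,z): print(R0.inv().apply(onplane(c,[(326,169)],zz)-s["position"]))
print(R0.inv().apply(onplane(c,[(207,240),(441,240)],z-.1)-s["position"]))
E
```

```text
[ 0.45867162  0.04536748 -3.70246481] [-0.08666309  0.07012473 -0.05512204]
[[ 0.05591103  0.00121775 -0.02777513]]
[[ 0.05498706  0.00124802 -0.01877386]]
[[ 0.00243723 -0.06986011  0.08126395]
 [ 0.00255841  0.07080964  0.0813299 ]]
```

Request:
send_rows --plan "-0.002 0.01 0 0 0 0 0;-0.006 0.03 0 0 0 0 0;-0.012 0.058 0 0 0 0 0;-0.019 0.09 0 0 0 0 0;-0.026 0.125 0 0 0 0 0;-0.033 0.16 0 0 0 0 0;-0.041 0.195 0 0 0 0 0;-0.048 0.23 0 0 0 0 0;-0.055 0.265 0 0 0 0 0;-0.062 0.295 0 0 0 0 0"

```text
clock: 5.83
position: [0.5744, -0.0474, 0.3401]
tool_rot: [-3.141, -0.003, 2.782]
force: [0.6, -0.5, -7.2]
grip_width: 0.0173
finger_force: 69.5
```

Request:
send_rows --plan "-0.006 0.03 0 0 0 0 0;-0.012 0.06 0 0 0 0 0;-0.018 0.085 0 0 0 0 0;-0.023 0.108 0 0 0 0 0;-0.027 0.125 0 0 0 0 0;-0.029 0.137 0 0 0 0 0;-0.03 0.142 0 0 0 0 0;-0.03 0.142 0 0 0 0 0;-0.03 0.142 0 0 0 0 0;-0.03 0.142 0 0 0 0 0"

```text
clock: 6.67
position: [0.6519, 0.0701, 0.3421]
tool_rot: [-3.141, -0.0, 2.779]
force: [0.6, -0.0, -6.7]
grip_width: 0.0169
finger_force: 69.5
```

```bash
python3 - <<'E'
from h import *
s=observe();print(s["force"],s["position"]);print(rel((.6523,.0719,.141+.1323)))
f=imaging.grab_frame("wrist");c=cam(f,s);R0=R.from_euler('xyz',s["tool_rot"])
cv2.imwrite("pics/w3.png",f["color"][:,:,::-1])
E
```

```text
[ 0.5808869  -0.01748057 -6.70973086] [0.65193287 0.0701389  0.34207027]
(array([0.0003, 0.0018, 0.0688]), array([0., 0., 0.]))
```

View pics/w3.png

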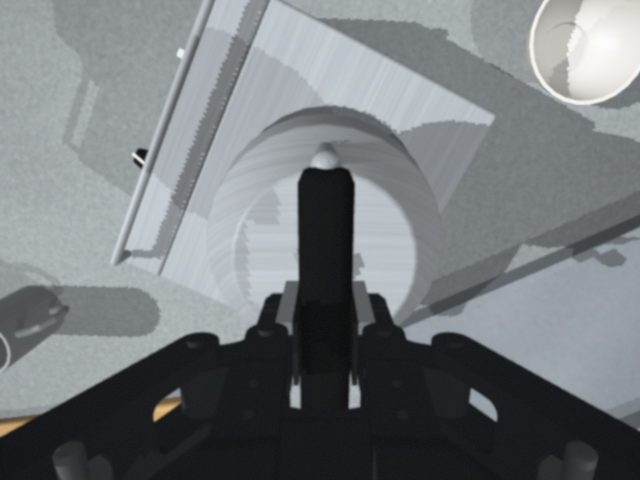

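The kettle hangs over the unit: body circle at about (324,235), rail clear to the left, bowl at (590,45) clear. I'll lower it.

Request:
send_rows --plan "0 0.002 0.008 0 0 0 0;0 0.002 0.022 0 0 0 0;0 0.002 0.036 0 0 0 0;0 0.002 0.048 0 0 0 0;0 0.002 0.056 0 0 0 0;0 0.002 0.06 0 0 0 0;0 0.002 0.062 0 0 0 0;0 0.002 0.064 0 0 0 0;0 0.002 0.065 0 0 0 0;0 0.002 0.066 0 0 0 0"

```text
clock: 7.55
position: [0.6533, 0.0734, 0.2765]
tool_rot: [3.141, 0.001, 2.781]
force: [0.3, 0.5, -7.1]
grip_width: 0.0171
finger_force: 69.5
```

Request:
send_rows --plan "0 0 0.0005 0 0 0 0;0 0 0.001 0 0 0 0;0 0 0.0015 0 0 0 0;0 0 0.002 0 0 0 0;0 0 0.002 0 0 0 0"

```text
clock: 7.97
position: [0.6531, 0.0734, 0.274]
tool_rot: [-3.142, -0.0, 2.781]
force: [-0.0, -0.5, -7.7]
grip_width: 0.0168
finger_force: 69.4
```

Request:
send_rows --plan "0 0 0.0005 0 0 0 0;0 0 0.001 0 0 0 0;0 0 0.0015 0 0 0 0;0 0 0.0015 0 0 0 0"

```text
clock: 8.3
position: [0.6532, 0.073, 0.2733]
tool_rot: [3.141, 0.001, 2.781]
force: [-4.1, -2.4, 4.2]
grip_width: 0.0169
finger_force: 71.1
```

Request:
send_rows --plan "0 0 0 0 0 0 0.03;0 0 0 0 0 0 0.04;0 0 0 0 0 0 0.06;0 0 0 0 0 0 0.06;0 0 0 0 0 0 0.06"

```text
clock: 8.72
position: [0.6532, 0.0735, 0.2726]
tool_rot: [3.141, 0.0, 2.781]
force: [0.4, -0.6, -0.5]
grip_width: 0.06
finger_force: 0.0
```

Request:
send_rows --plan "0 0 -0.01 0 0 0 0.06;0 0 -0.03 0 0 0 0.06;0 0 -0.06 0 0 0 0.06;0 0 -0.09 0 0 0 0.06;0 0 -0.12 0 0 0 0.06;0 0 -0.14 0 0 0 0.06;0 0 -0.15 0 0 0 0.06;0 0 -0.15 0 0 0 0.06"

```text
clock: 9.38
position: [0.6536, 0.0733, 0.425]
tool_rot: [3.14, 0.003, 2.781]
force: [0.5, -0.6, -0.4]
grip_width: 0.0599
finger_force: 0.0
```

```bash
python3 - <<'E'
from h import *
s=observe();print(s["qpos"],s["position"])
f=imaging.grab_frame("wrist");c=cam(f,s)
b=blob(f["color"],(285,120,350,300),0,40,5);r=cv2.minAreaRect((onplane(c,b,.300)[:,:2]*1000).astype(np.float32));print(r,cv2.minAreaRect(b))
cv2.imwrite("pics/w4.png",f["color"][:,:,::-1])
fs=imaging.grab_frame("scene");cv2.imwrite("pics/scene1.png",fs["color"][:,:,::-1])
E
```

```text
[-0.45140933  0.48585388  0.42441815  1.22676099 -0.19495963  1.46486384
  1.15898626] [0.65358425 0.07326068 0.42500954]
((652.4959106445312, 74.17788696289062), (15.328313827514648, 107.84795379638672), 68.92525482177734) ((324.0, 220.0), (148.0, 22.0), 90.0)
```

View pics/scene1.png

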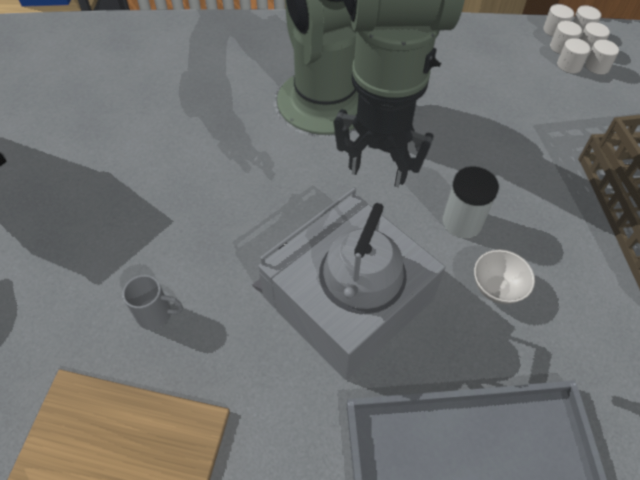

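The scene view shows the kettle standing upright, centred on the plate at about (362,272), and released. The bystanders haven't moved.

Next is a pre-pose in front of the panel: yaw first, then tilt.

```bash
cat >> h.py <<'E'
U,O=unit(np.radians(43.7),(.6523,.0719))
RB=R.from_matrix(U@np.array([[C,0,S],[0,-1,0],[S,0,-C]]))   # tool x upslope
RA=R.from_matrix(U@np.array([[-C,0,S],[0,1,0],[-S,0,-C]]))
def pt(u,y,t): return O+U@[-.115+u*C-t*S,y,.045+u*S+t*C]
E
python3 - <<'E'
from h import *
p=pt(0,-.047,.15);print(p)
print("yawB",rel((p[0],p[1],.4),np.radians(43.7)));print("yawA",rel((p[0],p[1],.4),np.radians(223.7)))
print(RB.as_euler('xyz'),(R.from_euler('xyz',[np.pi,0,np.radians(43.7)]).inv()*RB).as_rotvec(degrees=True))
E
```

```text
[ 0.51317578 -0.12605986  0.16320161]
yawB (array([ 0.0603, -0.2359,  0.0219]), array([-6.0000e-02, -0.0000e+00,  1.1564e+02]))
yawA (array([ 0.0603, -0.2359,  0.0219]), array([ 0.000e+00, -5.000e-02, -6.436e+01]))
[ 3.14159265 -0.66322512  0.76270888] [8.09900983e-15 3.80000000e+01 2.32682892e-15]
```

Request:
send_rows --plan "0.06 -0.236 0.02 0 0 115.6 0.06;0.06 -0.236 0.02 0 0 115.6 0.06;0.06 -0.236 0.02 0 0 115.6 0.06;0.06 -0.236 0.02 0 0 115.6 0.06;0.06 -0.236 0.02 0 0 115.6 0.06;0.06 -0.236 0.02 0 0 115.6 0.06;0.06 -0.236 0.02 0 0 115.6 0.06;0.06 -0.236 0.02 0 0 115.6 0.06;0.06 -0.236 0.02 0 0 115.6 0.06;0.06 -0.236 0.02 0 0 115.6 0.06"

```text
clock: 10.32
position: [0.513, -0.1262, 0.4012]
tool_rot: [-3.14, -0.0, 1.524]
force: [-0.3, 0.2, -1.0]
grip_width: 0.0604
finger_force: 0.0
```

```bash
python3 - <<'E'
from h import *
p=pt(0,-.047,.15);print(observe()["qpos"])
print("yawB",rel((p[0],p[1],.4),np.radians(43.7)),rel(p+[0,0,.12],Rt=RB))
E
```

```text
[-0.44605303  0.27754179  0.75060537  1.62898307 -0.19396149  1.31388257
  0.28906339]
yawB (array([0.0001, 0.0002, 0.0012]), array([-1.100e-01,  4.000e-02,  4.365e+01])) (array([1.00e-04, 4.00e-04, 1.18e-01]), array([-14.57,  36.16,  41.97]))
```

Request:
send_rows --plan "0 0 0 -14.6 36.2 42 0.06;0 0 0 -14.6 36.2 42 0.06;0 0 0 -14.6 36.2 42 0.06;0 0 0 -14.6 36.2 42 0.06;0 0 0 -14.6 36.2 42 0.06;0 0 0 -14.6 36.2 42 0.06;0 0 0 -14.6 36.2 42 0.06;0 0 0 -14.6 36.2 42 0.06;0 0 0 -14.6 36.2 42 0.06"

```text
clock: 11.07
position: [0.5115, -0.1273, 0.4005]
tool_rot: [-3.137, -0.668, 0.756]
force: [-1.5, 0.0, -0.2]
grip_width: 0.0602
finger_force: 0.0
```

```bash
python3 - <<'E'
from h import *
p=pt(0,-.047,.15);print(observe()["qpos"])
print(rel(p,Rt=RB))
E
```

```text
[-0.19063119  0.16870228  0.80526341  1.92281053 -0.88271066  1.12772178
  0.19618213]
(array([-0.1454,  0.0012,  0.1876]), array([-0.04, -0.29, -0.31]))
```

Request:
send_rows --plan "-0.145 0.001 0.188 0 -0.3 -0.3 0.06;-0.145 0.001 0.188 0 -0.3 -0.3 0.06;-0.145 0.001 0.188 0 -0.3 -0.3 0.06;-0.145 0.001 0.188 0 -0.3 -0.3 0.06;-0.145 0.001 0.188 0 -0.3 -0.3 0.06;-0.145 0.001 0.188 0 -0.3 -0.3 0.06;-0.145 0.001 0.188 0 -0.3 -0.3 0.06;-0.145 0.001 0.188 0 -0.3 -0.3 0.06;-0.145 0.001 0.188 0 -0.3 -0.3 0.06"

```text
clock: 11.82
position: [0.515, -0.1249, 0.1629]
tool_rot: [3.14, -0.659, 0.776]
force: [-0.6, -1.0, -0.1]
grip_width: 0.06
finger_force: 0.0
```

```bash
python3 - <<'E'
from h import *
s=observe();print(s["qpos"],s["position"],rel(pt(0,-.047,.15),Rt=RB))
f=imaging.grab_frame("wrist");cv2.imwrite("pics/w5.png",f["color"][:,:,::-1]);c=cam(f,s)
print(proj(c,[pt(0,-.047,.06),pt(-.045,.063,.032)]))
E
```

```text
[ 0.38238914  0.49128081  0.13989055  2.1508964  -1.2559037   0.73498611
  0.77782243] [ 0.51501567 -0.12491546  0.1628739 ] (array([-0.0015, -0.0005, -0.0016]), array([-0.38,  0.21,  0.6 ]))
[[325.91696674 243.68734184]
 [173.13603586 289.9443908 ]]
```

View pics/w5.png

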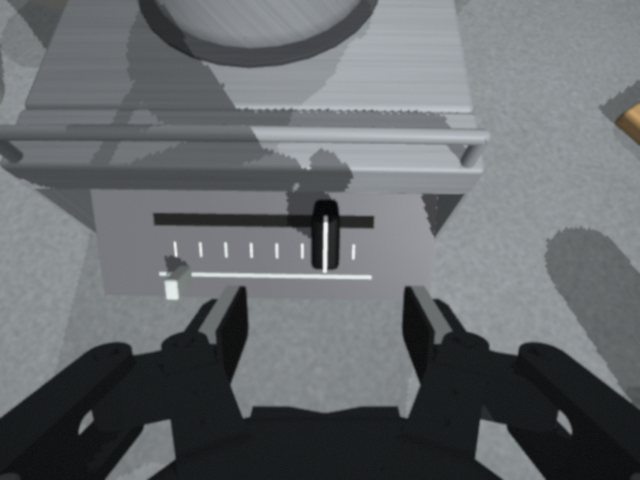

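The white grip line runs from (325,217) to (325,272), and the bright clip end is at (172,290). Both agree with my predictions to within 1 px.

```bash
python3 - <<'E'
from h import *
s=observe();f=imaging.grab_frame("wrist");c=cam(f,s);g=f["color"]
def cen(roi,lo):
    b=blob(g,roi,lo,255);m=cv2.moments(b);return (m['m10']/m['m00'],m['m01']/m['m00']),cv2.boundingRect(b)
G=cen((316,205,336,280),190);K=cen((160,278,186,304),200);print(G,K)
print("heat_y",onpanel(c,[G[0]],U,O,.06),"clip_y",onpanel(c,[K[0]],U,O,.032),"slot",onpanel(c,[(154,220),(373.5,221.5)],U,O,0))
for y in(-.047,): print(rel(pt(-.003,y,.05-.0187),Rt=RB),s["qpos"])
E
```

```text
((323.3714637146371, 246.06519065190648), (321, 222, 5, 51)) ((170.5310559006211, 289.99378881987576), (165, 282, 12, 17))
heat_y [[-0.15307532 -0.04640928  0.09139339]] clip_y [[-0.17012333  0.06434597  0.04254152]] slot [[-0.11543572  0.08548321  0.04465958]
 [-0.11467397 -0.08457374  0.04525472]]
(array([-0.0049, -0.0015,  0.1189]), array([-0.2 ,  0.21,  0.6 ])) [ 0.37753382  0.48973898  0.14759421  2.15010657 -1.25635392  0.73857028
  0.77679727]
```

Request:
send_rows --plan "-0.005 -0.0015 0.02 0 0 0.5 0.06;-0.005 -0.0015 0.04 0 0 0.5 0.06;-0.005 -0.0015 0.06 0 0 0.5 0.06;-0.005 -0.0015 0.07 0 0 0.5 0.06;-0.005 -0.0015 0.075 0 0 0.5 0.06;-0.005 -0.0015 0.075 0 0 0.5 0.06"

```text
clock: 12.42
position: [0.5452, -0.0952, 0.102]
tool_rot: [-3.139, -0.659, 0.766]
force: [-0.1, -0.2, -0.5]
grip_width: 0.0602
finger_force: 0.0
```

```bash
python3 - <<'E'
from h import *
s=observe();print(s["qpos"],rel(pt(-.003,-.047,.05-.0187),Rt=RB))
E
```

```text
[ 0.68518734  0.63492448 -0.36845959  2.13297857 -1.2527782   0.40964526
  0.78099982] (array([-0.0002,  0.0004,  0.0431]), array([-0.25,  0.22,  0.13]))
```

Request:
send_rows --plan "0 0 0.005 0 0 0 0.06;0 0 0.01 0 0 0 0.06;0 0 0.015 0 0 0 0.06;0 0 0.02 0 0 0 0.06;0 0 0.02 0 0 0 0.06"

```text
clock: 12.83
position: [0.5543, -0.0865, 0.0864]
tool_rot: [-3.14, -0.66, 0.765]
force: [0.3, -1.1, -0.1]
grip_width: 0.0598
finger_force: 0.0
```

```bash
python3 - <<'E'
from h import *
s=observe();print(s["qpos"],rel(pt(-.003,-.047,.05-.0187),Rt=RB))
E
```

```text
[ 0.73098708  0.6863256  -0.46354809  2.12405451 -1.25350113  0.33025463
  0.78997801] (array([-0.0006,  0.0003,  0.0231]), array([-0.19,  0.17,  0.12]))
```

Request:
send_rows --plan "0 0 0.006 0 0 0 0.06;0 0 0.012 0 0 0 0.06;0 0 0.017 0 0 0 0.06;0 0 0.021 0 0 0 0.06;0 0 0.022 0 0 0 0.06;0 0 0.022 0 0 0 0.06"

```text
clock: 13.33
position: [0.5638, -0.0776, 0.0693]
tool_rot: [-3.14, -0.66, 0.765]
force: [0.5, -0.1, 0.3]
grip_width: 0.0599
finger_force: 0.0
```

```bash
python3 - <<'E'
from h import *
s=observe();print(s["qpos"],rel(pt(-.003,-.047,.05-.0187),Rt=RB))
E
```

```text
[ 0.76738758  0.74525489 -0.54866215  2.11219565 -1.25351356  0.25019803
  0.80205585] (array([-0.0004,  0.0001,  0.0016]), array([-0.17,  0.17,  0.08]))
```

Close on the grip with a low force.

Request:
send_rows --plan "0 0 0 0 0 0 0;0 0 0 0 0 0 0;0 0 0 0 0 0 0;0 0 0 0 0 0 0;0 0 0 0 0 0 0;0 0 0 0 0 0 0;0 0 0 0 0 0 0" --grip_force 30

```text
clock: 13.92
position: [0.5638, -0.0779, 0.0699]
tool_rot: [-3.141, -0.66, 0.765]
force: [-4.4, -2.6, 6.1]
grip_width: 0.0172
finger_force: 33.6
```

```bash
python3 - <<'E'
from h import *
s=observe();print(s["force"],s["grip_width"],((s["position"]-O)@U))
E
```

```text
[-4.37625101 -2.5532253   6.0690683 ] 0.0171542662405446 [-0.13746452 -0.04719718  0.06986171]
```

Request:
send_rows --plan "0 -0.003 0 0 0 0 0;0 -0.008 0 0 0 0 0;0 -0.014 0 0 0 0 0;0 -0.02 0 0 0 0 0;0 -0.026 0 0 0 0 0;0 -0.032 0 0 0 0 0;0 -0.038 0 0 0 0 0;0 -0.044 0 0 0 0 0;0 -0.048 0 0 0 0 0;0 -0.05 0 0 0 0 0"

```text
clock: 14.75
position: [0.5322, -0.0483, 0.076]
tool_rot: [-3.121, -0.654, 0.765]
force: [17.4, 12.1, -38.5]
grip_width: 0.0172
finger_force: 30.8
```

```bash
python3 - <<'E'
from h import *
s=observe();print(s["qpos"],s["force"],s["grip_width"],((s["position"]-O)@U),rel(pt(-.003,.0639,.0315),Rt=RB))
E
```

```text
[ 0.84071567  0.73834431 -0.68391211  2.19354264 -1.26301685  0.16059096
  0.80124137] [ 17.4095372   12.12595405 -38.50543379] 0.017200785604578238 [-0.13987577 -0.00387566  0.07599495] (array([-0.0023, -0.0676,  0.0097]), array([-1.26,  0.55,  0.09]))
```

Joints 5 and 6 have reached their limits with the grip about 43 mm along. I'll let go, back out, and fit a kinematic model so I can pick a better posture.

Request:
send_rows --plan "0 0 0 0 0 0 0.06;0 0 0 0 0 0 0.06;0 0 0 0 0 0 0.06;0 0 0 0 0 0 0.06;0 0 -0.02 0 0 0 0.06;0 0 -0.04 0 0 0 0.06;0 0 -0.06 0 0 0 0.06;0 0 -0.08 0 0 0 0.06;0 0 -0.1 0 0 0 0.06;0 0 -0.12 0 0 0 0.06"

```text
clock: 15.58
position: [0.4812, -0.1018, 0.1732]
tool_rot: [-3.124, -0.654, 0.766]
force: [0.7, 0.6, -0.5]
grip_width: 0.0603
finger_force: 0.0
```

```bash
cat > kin.py <<'E'
from h import *
from scipy.optimize import least_squares
import itertools,pickle
D=[([-1.34318252,.52200369,-.0363263,1.60001909,.02121878,1.0211367,-.11279999],[.1833326,.59713292,.23072823],[-3.14041588,1e-4,2.84377801]),
([.06594203,.25863821,.57227274,1.76220236,-.15204387,1.16473818,1.89391799],[.4118,-.3044,.3436],[3.141,0,2.781]),
([-.45140933,.48585388,.42441815,1.22676099,-.19495963,1.46486384,1.15898626],[.65358425,.07326068,.42500954],[3.14,.003,2.781]),
([-.44605303,.27754179,.75060537,1.62898307,-.19396149,1.31388257,.28906339],[.513,-.1262,.4012],[-3.14,0,1.524]),
([-.19063119,.16870228,.80526341,1.92281053,-.88271066,1.12772178,.19618213],[.5115,-.1273,.4005],[-3.137,-.668,.756]),
([.38238914,.49128081,.13989055,2.1508964,-1.2559037,.73498611,.77782243],[.51501567,-.12491546,.1628739],[3.14,-.659,.776]),
([.68518734,.63492448,-.36845959,2.13297857,-1.2527782,.40964526,.78099982],[.5452,-.0952,.102],[-3.139,-.659,.766]),
([.76738758,.74525489,-.54866215,2.11219565,-1.25351356,.25019803,.80205585],[.5638,-.0776,.0693],[-3.14,-.66,.765]),
([.84071567,.73834431,-.68391211,2.19354264,-1.26301685,.16059096,.80124137],[.5322,-.0483,.076],[-3.121,-.654,.765])]
s=observe();D.append((s["qpos"],s["position"],s["tool_rot"]))
def fk(q,sg,L,c=0):
    Rr=R.identity();p=np.zeros(3);L=np.array(L).reshape(4,3);k=0
    for i in range(7):
        if i in(1,3,5): p=p+Rr.apply(L[k]);k+=1;Rr=Rr*R.from_euler('y',q[i])
        else: Rr=Rr*R.from_euler('z',sg[i//2]*q[i]+(c if i==6 else 0))
    return p+Rr.apply(L[3]),Rr
if __name__=="__main__":
    best=None
    for sg in itertools.product((1,-1),repeat=4):
        def res(v):
            o=[]
            for q,p,e in D:
                a,Rr=fk(q,sg,v[:12],v[12]);o+=list(a-p)+list(.3*(Rr.inv()*R.from_euler('xyz',e)).as_rotvec())
            return np.array(o)
        for c0 in(0,np.pi):
            r=least_squares(res,[0,0,.3,0,0,.35,0,0,.35,0,0,.25,c0])
            if best is None or r.cost<best[0]: best=(r.cost,sg,r.x,np.abs(r.fun).max())
    print(best);pickle.dump(best,open("kin.pkl","wb"));print(s["qpos"],s["force"],(s["position"]-O)@U)
E
python3 kin.py
```

```text
(np.float64(8.333108299385851e-08), (-1, -1, -1, -1), array([-1.66102140e-05, -2.12863838e-02,  3.20293511e-01,  4.13258941e-05,
       -3.74887532e-02,  5.29782584e-01, -5.86378115e-06, -3.81245879e-04,
        4.20652092e-01, -1.76950588e-05,  1.70224531e-05,  3.27922246e-01,
        1.57077311e+00]), np.float64(0.00015630962683272856))
[ 0.81392292  0.44244903 -0.41557835  2.21014218 -1.02046083  0.52590509
  0.55704818] [ 0.69959948  0.61975629 -0.49346367] [-0.21368478 -0.00739078  0.1731677 ]
```

```bash
cat > ik.py <<'E'
from kin import *
_,sg,v,_=pickle.load(open("kin.pkl","rb"))
lo=np.array([-2.91,-.3,-1.5,.17,-1.26,.16,-2.52]);hi=np.array([2.91,2.13,1.42,2.43,4.41,1.93,2.52])
def F(q): return fk(q,sg,v[:12],v[12])
def ik(p,Rt,q0,m=.06,reg=0.0):
    def res(q):
        a,Rr=F(q);return np.r_[10*(a-p),3*(Rr.inv()*Rt).as_rotvec(),reg*(q-q0)]
    l,h=lo+m,hi-m
    r=least_squares(res,np.clip(q0,l+1e-6,h-1e-6),bounds=(l,h));e=np.abs(res(r.x)[:6]).max();return r.x,e
def RT(tilt,flip):  # tilt deg from vertical, tool y along -/+ unit y
    s,c=np.sin(np.radians(tilt)),np.cos(np.radians(tilt));f=-1 if flip else 1
    return R.from_matrix(U@np.array([[f*c,0,s],[0,-f,0],[f*s,0,-c]]))
E
python3 - <<'E'
from ik import *
rng=np.random.default_rng(0)
for tilt in(38,44,32):
  for fl in(0,1):
    S_=[]
    for k in range(50):
        q,e=ik(pt(-.003,.0639,.0315),RT(tilt,fl),rng.uniform(lo,hi))
        if e<2e-3: S_.append(q)
    print(tilt,fl,len(S_))
    for q in S_[:6]:print(np.round(q,2))
E
```

```text
38 0 25
[ 1.19  1.16 -1.37  2.35  1.78  0.54 -2.15]
[ 0.7   0.7  -0.6   2.37  3.94  0.27  1.8 ]
[ 1.11  1.   -1.2   2.35  1.93  0.34 -2.36]
[ 1.1   0.98 -1.18  2.35  1.96  0.32 -2.39]
[ 1.13  1.03 -1.23  2.35  1.89  0.38 -2.3 ]
[ 1.21  1.23 -1.44  2.35  1.75  0.63 -2.1 ]
38 1 27
[ 1.13  1.03 -1.23  2.35  1.89  0.38  0.84]
[ 0.76  0.72 -0.68  2.36  3.8   0.22 -1.19]
[ 1.1   1.   -1.2   2.35  1.93  0.34  0.78]
[ 0.6   0.67 -0.48  2.37  4.07  0.34 -1.49]
[ 1.08  0.96 -1.15  2.35  2.    0.29  0.7 ]
[ 0.6   0.67 -0.48  2.37  4.07  0.34 -1.48]
44 0 7
[ 1.25  1.22 -1.35  2.37  1.94  0.48 -2.21]
[ 1.25  1.23 -1.35  2.37  1.94  0.48 -2.21]
[ 1.25  1.22 -1.35  2.37  1.94  0.48 -2.21]
[ 1.25  1.22 -1.35  2.37  1.94  0.48 -2.21]
[ 1.25  1.22 -1.35  2.37  1.94  0.48 -2.21]
[ 1.27  1.3  -1.42  2.37  1.87  0.56 -2.12]
44 1 18
[ 1.26  1.25 -1.38  2.37  1.91  0.51  0.97]
[ 1.25  1.22 -1.35  2.37  1.94  0.47  0.92]
[ 1.25  1.22 -1.35  2.37  1.94  0.47  0.92]
[ 1.25  1.22 -1.35  2.37  1.94  0.47  0.92]
[ 1.28  1.3  -1.42  2.37  1.87  0.57  1.02]
[ 1.26  1.24 -1.37  2.37  1.92  0.5   0.95]
32 0 20
[ 0.48  0.61 -0.4   2.34  4.24  0.25  1.39]
[ 0.21  0.59 -0.07  2.35  4.35  0.43  1.25]
[ 1.13  1.12 -1.39  2.31  1.62  0.63 -2.09]
[ 0.98  0.86 -1.1   2.32  1.72  0.29 -2.27]
[ 0.51  0.62 -0.45  2.34  4.2   0.22  1.43]
[ 0.21  0.59 -0.07  2.35  4.35  0.43  1.25]
32 1 30
[ 0.51  0.62 -0.45  2.34  4.2   0.22 -1.71]
[ 1.03  0.93 -1.18  2.32  1.67  0.38  0.95]
[ 0.96  0.84 -1.05  2.32  1.76  0.25  0.83]
[ 0.99  0.88 -1.12  2.32  1.71  0.31  0.89]
[ 0.51  0.62 -0.45  2.34  4.2   0.22 -1.71]
[ 1.03  0.92 -1.18  2.32  1.67  0.37  0.94]
```

```bash
python3 - <<'E'
from ik import *
q0=observe()["qpos"]
for y in(.064,.04):
 for tilt in(30,34,38,42):
  for lean in(-30,-20,-10,0,10,20,30):
   for t in (.0315,):
    Rt=R.from_matrix(U)*R.from_euler('x',lean,degrees=True)*R.from_matrix(U).inv()*RT(tilt,0)
    Rt=RT(tilt,0)*R.from_euler('x',lean,degrees=True)
    best=min((ik(pt(-.003,y,t),Rt,qq,.05) for qq in (q0,np.array([.77,.74,-.55,2.11,-1.25,.25,.8]),np.array([.4,.5,.14,2.15,-1,.7,.8]))),key=lambda r:r[1])
    if best[1]<3e-3: print(y,tilt,lean,np.round(best[0],2))
E
```

```text
0.064 30 10 [ 0.67  0.68 -0.59  2.2  -0.71  0.27  0.14]
0.064 30 20 [ 0.27  0.69 -0.    2.09 -1.05  0.73  0.48]
0.064 30 30 [ 0.5   0.78 -0.28  1.94 -0.69  0.82  0.18]
0.064 34 10 [ 0.6   0.67 -0.44  2.22 -1.19  0.35  0.65]
0.064 34 20 [ 0.74  0.77 -0.59  2.08 -0.61  0.49  0.14]
0.064 34 30 [ 0.53  0.8  -0.29  1.96 -0.75  0.82  0.3 ]
0.064 38 10 [ 0.77  0.74 -0.62  2.23 -1.19  0.28  0.72]
0.064 38 20 [ 0.46  0.73 -0.17  2.12 -1.13  0.7   0.67]
0.064 38 30 [ 0.55  0.82 -0.28  1.97 -0.83  0.83  0.43]
0.064 42 10 [ 0.9   0.82 -0.75  2.24 -1.21  0.23  0.82]
0.064 42 20 [ 0.55  0.76 -0.25  2.13 -1.16  0.69  0.76]
0.064 42 30 [ 0.58  0.84 -0.27  1.98 -0.9   0.85  0.54]
0.04 30 10 [ 0.65  0.69 -0.54  2.15 -0.69  0.32  0.14]
0.04 30 20 [ 0.5   0.72 -0.29  2.02 -0.77  0.64  0.24]
0.04 30 30 [ 0.69  0.85 -0.53  1.88 -0.41  0.79 -0.06]
0.04 34 10 [ 0.73  0.72 -0.59  2.16 -0.83  0.3   0.33]
0.04 34 20 [ 0.57  0.74 -0.33  2.04 -0.84  0.63  0.36]
0.04 34 30 [ 0.25  0.82  0.14  1.92 -1.    1.04  0.52]
0.04 38 10 [ 0.81  0.77 -0.65  2.18 -0.95  0.29  0.51]
0.04 38 20 [ 0.61  0.76 -0.34  2.05 -0.93  0.64  0.5 ]
0.04 38 30 [ 0.32  0.83  0.07  1.93 -1.02  1.03  0.59]
0.04 42 10 [ 0.89  0.82 -0.71  2.19 -1.07  0.28  0.69]
0.04 42 20 [ 0.54  0.77 -0.21  2.07 -1.11  0.74  0.72]
0.04 42 30 [ 0.82  0.92 -0.6   1.91 -0.55  0.75  0.23]
```

```bash
cat > meas.py <<'E'
from ik import *
RL=RT(38,0)*R.from_euler('x',20,degrees=True)
def look(name=None):
    s=observe();f=imaging.grab_frame("wrist");c=cam(f,s);g=f["color"]
    if name: cv2.imwrite(name,g[:,:,::-1])
    hsh=cv2.cvtColor(g,cv2.COLOR_RGB2GRAY);out=[]
    # white line on grip end: near predicted u=0,t=.06 strip ; clip: u=-.045,t=.032
    for h,u0,hw,thr in((.06,0,.008,190),(.032,-.045,.003,200)):
        ys=np.arange(-.09,.0901,.0005);us=np.linspace(-hw,hw,9)
        P=np.array([[pt(u0+u,y,h) for y in ys] for u in us]);px=proj(c,P.reshape(-1,3)).astype(np.float32).reshape(len(us),len(ys),2)
        v=cv2.remap(hsh,px[...,0],px[...,1],cv2.INTER_LINEAR,borderValue=0).astype(float);p=np.median(v,0)
        w=np.clip(p-thr+30,0,None);on=p>thr
        out.append([(round(float(y),4),int(pp)) for y,pp in zip(ys,p) if pp>thr-20][:60])
    return s,out
E
python3 - <<'E'
from meas import *
s,o=look("pics/w6.png");print(o[0],"\n",o[1]);print((s["position"]-O)@U)
print(rel(pt(-.003,-.06,.13),Rt=RL))
E
```

```text
[(-0.0045, 180), (-0.004, 219), (-0.0035, 236), (-0.003, 232), (-0.0025, 200)] 
 [(0.06, 185), (0.0605, 205), (0.061, 222), (0.0615, 228), (0.062, 231), (0.0625, 232), (0.063, 232), (0.0635, 232), (0.064, 232), (0.0645, 231), (0.065, 230), (0.0655, 229), (0.066, 229), (0.0665, 227), (0.067, 225), (0.0675, 220), (0.068, 211), (0.0685, 195)]
[-0.21368478 -0.00739078  0.1731677 ]
(array([-0.0039,  0.0519,  0.0337]), array([19.07,  0.54,  0.04]))
```

View pics/w6.png

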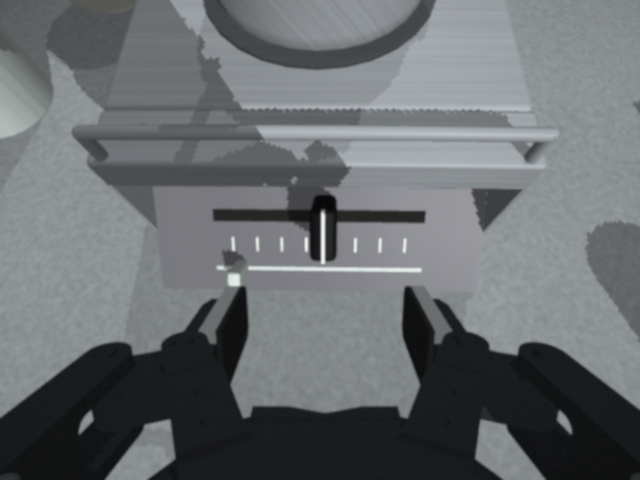

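The white grip line is at (323,237), i.e. y = -3.4 mm, and the clip end is at (234,279), i.e. y = +64.3 mm. That leaves 67.7 mm to go. I'll push it from the -y side with the fingers shut and the tool leaning 20°.

Request:
send_rows --plan "-0.004 0.03 0.005 6.5 0.2 0 0;-0.004 0.05 0.01 13 0.4 0 0;-0.004 0.072 0.02 19 0.5 0 0;-0.004 0.072 0.03 19 0.5 0 0;-0.004 0.072 0.034 19 0.5 0 0;-0.004 0.072 0.034 19 0.5 0 0;-0.004 0.072 0.034 19 0.5 0 0" --grip_force 60

```text
clock: 16.22
position: [0.5438, -0.1396, 0.1419]
tool_rot: [-2.79, -0.663, 0.763]
force: [-0.4, 0.7, -0.5]
grip_width: -0.0002
finger_force: 0.0
```

```bash
python3 - <<'E'
from meas import *
s=observe();print(s["qpos"],s["grip_width"],(s["position"]-O)@U,rel(pt(-.003,-.046,.036),Rt=RL))
E
```

```text
[ 0.70199642  0.7179297  -0.2506101   1.78178016 -0.6875164   0.97155471
  0.29878834] -0.00018781661315890388 [-0.19456965 -0.07794056  0.14191525] (array([0.    , 0.0008, 0.0949]), array([-0.14, -0.01,  0.02]))
```

Request:
send_rows --plan "0 0.001 0.02 0 0 0 0;0 0.001 0.04 0 0 0 0;0 0.001 0.06 0 0 0 0;0 0.001 0.075 0 0 0 0;0 0.001 0.085 0 0 0 0;0 0.001 0.092 0 0 0 0;0 0.001 0.095 0 0 0 0;0 0.001 0.095 0 0 0 0"

```text
clock: 16.88
position: [0.5623, -0.0793, 0.0715]
tool_rot: [-2.791, -0.663, 0.763]
force: [-0.4, -0.8, -0.2]
grip_width: 0.0004
finger_force: 0.0
```

```bash
python3 - <<'E'
from meas import *
s,o=look();print(s["qpos"],s["force"],(s["position"]-O)@U,o[0][:8]);print(rel(pt(-.003,-.006,.036),Rt=RL),rel(pt(-.003,.04,.036),Rt=RL))
E
```

```text
[ 0.63804222  0.82126974 -0.30698191  1.83713232 -0.75787873  0.78224193
  0.34881235] [-0.37092312 -0.78842407 -0.20457414] [-0.13952492 -0.04707088  0.07145655] [(-0.0025, 195), (-0.002, 205), (-0.0015, 202), (-0.001, 176), (0.0115, 171), (0.053, 173), (0.0535, 182), (0.054, 190)]
(array([ 0.0001, -0.0389,  0.0144]), array([-0.08,  0.  ,  0.03])) (array([ 0.0002, -0.0821,  0.0302]), array([-0.08,  0.  ,  0.03]))
```

Request:
send_rows --plan "0 -0.005 0.002 0 0 0 0;0 -0.01 0.004 0 0 0 0;0 -0.015 0.0055 0 0 0 0;0 -0.02 0.0075 0 0 0 0;0 -0.025 0.0095 0 0 0 0;0 -0.03 0.011 0 0 0 0;0 -0.035 0.013 0 0 0 0;0 -0.039 0.0145 0 0 0 0;0 -0.039 0.0145 0 0 0 0"

```text
clock: 17.68
position: [0.533, -0.0484, 0.0711]
tool_rot: [-2.79, -0.663, 0.763]
force: [-0.1, -0.3, -0.2]
grip_width: 0.0003
finger_force: 0.0
```

```bash
python3 - <<'E'
from meas import *
s,o=look();print(s["qpos"],s["force"],(s["position"]-O)@U,o[0][:14],o[1]);print(rel(pt(-.003,.03,.036),Rt=RL))
E
```

```text
[ 0.64752303  0.79197282 -0.35053599  1.94285172 -0.80338964  0.70529156
  0.39120671] [-0.05466772 -0.31299533 -0.24664052] [-0.13933853 -0.00456977  0.0711308 ] [(-0.09, 172), (-0.0895, 172), (-0.089, 172), (-0.0885, 173), (-0.088, 173), (-0.0875, 173), (-0.087, 173), (-0.0865, 173), (-0.086, 173), (-0.0855, 173), (-0.085, 173), (-0.0845, 173), (-0.084, 173), (-0.0835, 173)] [(-0.004, 181), (-0.0035, 182), (-0.003, 183), (-0.0025, 184), (-0.002, 184), (-0.0015, 182), (0.0875, 181), (0.0885, 181), (0.089, 182), (0.0895, 183), (0.09, 184)]
(array([ 0.0001, -0.033 ,  0.0116]), array([-0.17,  0.  ,  0.03]))
```

```bash
sed -i 's/pp>thr-20/pp>thr/' meas.py; python3 - <<'E'
from meas import *
s,o=look("pics/w7.png");print(o)
f=imaging.grab_frame("top");cv2.imwrite("pics/top7.png",f["color"][:,:,::-1])
print(proj(cam(f),[pt(0,-.0034,.06),pt(0,.02,.06),pt(-.045,.0643,.032)]),proj(cam(imaging.grab_frame("wrist"),s),[pt(0,-.0034,.06),pt(0,.02,.06)]))
E
```

```text
[[(0.0145, 191), (0.015, 204), (0.0155, 201), (0.0715, 194), (0.072, 193), (0.0725, 194), (0.073, 196), (0.0735, 196), (0.074, 195), (0.0745, 196), (0.075, 195), (0.0755, 198), (0.076, 200), (0.0765, 200), (0.077, 202), (0.0775, 201), (0.078, 203), (0.0785, 203), (0.079, 202), (0.0795, 202), (0.08, 203), (0.0805, 202), (0.081, 203), (0.0815, 203), (0.082, 203), (0.0825, 203), (0.083, 202), (0.0835, 201), (0.084, 201), (0.0845, 201), (0.085, 201), (0.0855, 200), (0.086, 202), (0.0865, 203), (0.087, 202), (0.0875, 201), (0.088, 200), (0.0885, 199), (0.089, 200), (0.0895, 200), (0.09, 200)], []]
[[348.79685533 250.75709606]
 [341.30326622 257.68683996]
 [332.23415626 278.22575243]] [[297.45371112 324.2691241 ]
 [238.12768855 313.18142116]]
```

View pics/w7.png

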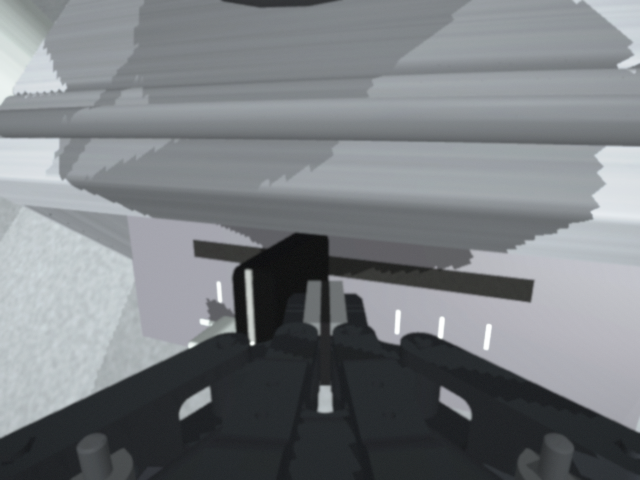

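The grip's white line is at (250,307), i.e. y ≈ +15 mm, so it is moving under the push. I'll go on to a few mm short of the clip, then check from further back.

Request:
send_rows --plan "0 -0.005 0.0018 0 0 0 0;0 -0.01 0.0036 0 0 0 0;0 -0.015 0.0055 0 0 0 0;0 -0.02 0.0073 0 0 0 0;0 -0.025 0.0091 0 0 0 0;0 -0.03 0.011 0 0 0 0;0 -0.035 0.0127 0 0 0 0;0 -0.039 0.0142 0 0 0 0;0 -0.041 0.015 0 0 0 0;0 -0.041 0.015 0 0 0 0"

```text
clock: 18.72
position: [0.503, -0.017, 0.0711]
tool_rot: [-2.79, -0.663, 0.763]
force: [-0.7, 0.0, -0.2]
grip_width: 0.0003
finger_force: 0.0
```

```bash
python3 - <<'E'
from meas import *
s,o=look();print(s["qpos"],s["force"],(s["position"]-O)@U,o[0][:5])
E
```

```text
[ 0.66120796  0.76766367 -0.40541523  2.04715985 -0.86044937  0.62228539
  0.4400651 ] [-0.66501875  0.02835661 -0.15778302] [-0.13938428  0.03883756  0.07111294] [(0.058, 196), (0.0585, 203), (0.059, 193), (0.09, 193)]
```

Request:
send_rows --plan "0 0.005 0 0 0 0 0;0 0.005 -0.02 0 0 0 0;0 0.005 -0.05 0 0 0 0;0 0.005 -0.08 0 0 0 0;0 0.005 -0.1 0 0 0 0;0 0.005 -0.1 0 0 0 0;0 0.005 -0.1 0 0 0 0"

```text
clock: 19.35
position: [0.4899, -0.0858, 0.144]
tool_rot: [-2.792, -0.663, 0.764]
force: [-0.7, 0.6, 0.1]
grip_width: 0.0001
finger_force: 0.0
```

```bash
python3 - <<'E'
from meas import *
s,o=look("pics/w8.png");print(s["qpos"],s["force"],(s["position"]-O)@U);print(o)
E
```

```text
[ 0.72308721  0.63580868 -0.31244671  1.97988042 -0.746738    0.85617878
  0.35691005] [-0.66745059  0.58583637  0.05819704] [-0.19635091 -0.0017891   0.14396869]
[[(-0.0645, 227), (-0.064, 237), (-0.0635, 222), (-0.0495, 193), (-0.049, 225), (-0.0485, 232), (-0.048, 209), (-0.034, 194), (-0.0335, 232), (-0.033, 238), (-0.0325, 211), (-0.0185, 194), (-0.018, 224), (-0.0175, 226), (-0.017, 198), (-0.003, 193), (-0.0025, 218), (-0.002, 220), (-0.0015, 199), (0.0125, 201), (0.013, 225), (0.0135, 219), (0.014, 191), (0.028, 200), (0.0285, 211), (0.057, 192), (0.0575, 229), (0.058, 244), (0.0585, 243), (0.059, 226)], [(0.06, 217), (0.0605, 231), (0.061, 238), (0.0615, 241), (0.062, 243), (0.0625, 244), (0.063, 243), (0.0635, 243), (0.064, 243), (0.0645, 243), (0.065, 242), (0.0655, 242), (0.066, 241), (0.0665, 241), (0.067, 239), (0.0675, 237), (0.068, 230), (0.0685, 215)]]
```

```bash
python3 - <<'E'
from meas import *
print(rel(pt(-.003,.035,.036),Rt=RL),rel(pt(-.003,.045,.036),Rt=RL))
E
```

```text
(array([ 0.0001, -0.0022,  0.0981]), array([-0.14,  0.  ,  0.04])) (array([ 1.000e-04, -1.160e-02,  1.016e-01]), array([-0.14,  0.  ,  0.04]))
```

Request:
send_rows --plan "0 0.002 0.03 0 0 0 0;0 0.002 0.06 0 0 0 0;0 0.002 0.08 0 0 0 0;0 0.002 0.094 0 0 0 0;0 -0.002 0.098 0 0 0 0;0 -0.005 0.099 0 0 0 0;0 -0.008 0.1 0 0 0 0;0 -0.01 0.101 0 0 0 0;0 -0.0116 0.1015 0 0 0 0;0 -0.0116 0.1015 0 0 0 0"

```text
clock: 20.23
position: [0.4985, -0.0135, 0.0721]
tool_rot: [-2.792, -0.663, 0.763]
force: [1.1, -0.7, -1.8]
grip_width: 0.0002
finger_force: 0.7
```

```bash
python3 - <<'E'
from meas import *
s,o=look();print(s["qpos"],s["force"],(s["position"]-O)@U,o[0][:5])
E
```

```text
[ 0.6640254   0.76181281 -0.41278321  2.062792   -0.87073268  0.61095924
  0.44848839] [ 1.09376797 -0.66088338 -1.81660335] [-0.14017359  0.04455807  0.07210286] [(-0.0465, 193), (-0.046, 211), (-0.0455, 211), (-0.045, 213), (0.0635, 195)]
```

Request:
send_rows --plan "0 0.005 0 0 0 0 0;0 0.005 -0.02 0 0 0 0;0 0.005 -0.05 0 0 0 0;0 0.005 -0.08 0 0 0 0;0 0.005 -0.1 0 0 0 0;0 0.005 -0.1 0 0 0 0;0 0.005 -0.1 0 0 0 0"

```text
clock: 20.87
position: [0.4848, -0.0812, 0.1448]
tool_rot: [-2.793, -0.663, 0.764]
force: [1.4, 0.5, -0.1]
grip_width: -0.0002
finger_force: 0.0
```

```bash
python3 - <<'E'
from meas import *
s,o=look();print(s["force"],(s["position"]-O)@U);print([a for a in o[0] if a[0]>.04],o[1])
E
```

```text
[ 1.39081482  0.5129292  -0.08477505] [-0.19686344  0.00497377  0.14480999]
[(0.0625, 193), (0.063, 230), (0.0635, 244), (0.064, 242), (0.0645, 225)] [(0.06, 216), (0.0605, 232), (0.061, 237), (0.0615, 241), (0.062, 242), (0.0625, 243), (0.063, 243), (0.0635, 243), (0.064, 242), (0.0645, 242), (0.065, 242), (0.0655, 242), (0.066, 241), (0.0665, 241), (0.067, 239), (0.0675, 237), (0.068, 229), (0.0685, 216)]
```

```bash
python3 -c "
from workcell import bot
print(bot.job_done())"
```

```text
the job is handed in; nothing more can be done
None
```

The kettle stands about 2 mm from the middle of the plate and has been released; the heat grip measures within about 1 mm of the marker clip, with the fingers clear of it, and I handed the job in at about 21 s (no verdict returned). The clip measured the same before and after, and the bystanders were in place when last seen, before the slider work. During a first try at gripping the slider, the wrist force reached about 44 N and joint 5 read -1.263 rad against its -1.26 limit, so I finished the slide by pushing with shut fingers.

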